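# Pack the grooming case and snap its lid shut

## Robot

A 7-joint arm with a two-finger parallel gripper is mounted at the origin on the work surface. World frame = base frame: x ahead of the robot, y to its left, z up, the work surface at z = 0. Lengths are in m, angles in degrees, forces in N, time in s.
With the tool pointing down it reaches from about 0.4 to 0.875 m from the base axis. Payload 4.4 kg.
Tool frame: the origin (TCP) lies midway between the tips of the shut fingers; the grasp point (between the pads) lies 19 mm behind it (grasp_offset is the z of the grasp point in the tool frame, in m); z points along the fingers, y is the line along which they close (so a half turn about z gives the same grasp; the last joint's range is limited). The gripper opens to 85 mm and grips with 20 to 120 N. Pads are 22 mm wide; open, the fingers measure 114 mm over their backs; the gripper's body (76 mm by 85 mm) begins 54 mm behind the grasp point. The pads swing forward as they close: fully open they stand 13 mm farther back than shut.
Start: joints at [-71.035, 36.005, 2.206, 86.941, -1.547, 57.084, -1.146], TCP at [0.251, 0.6, 0.231] pointing down, gripper open.
Joint ranges: [-175.42, 175.42], [-21.48, 121.26], [-71.46, 75.88], [10.55, 141.38], [-63.04, 243.04], [13.31, 113.54], [-168.57, 168.57]. Speed limits (degrees/s): [147.25, 147.25, 180, 180, 180, 180, 180].

## Interface

Orientations are given as a 3x3 rotation matrix whose columns are the frame's x, y, z axes.
In Python, from rig import read_state, snapshot, camera_params, finish_job, boxes_of, trace, pinpoint, grasp_offset gives the robot as it stands.
- The arm moves only by the shell command python3 -m jog 'ROWS' [FORCE]. ROWS is JSON, a list of rows, each an object with "turn": the turn, a rotation vector about the world's x, y, z normalised to -1 to 1, where 1 is 90 degrees, a list of three; "offset": the shift along the world's x, y, z normalised to -1 to 1, where 1 is 5 cm, a list of three; "fingers": the opening in per cent of the stroke, from 0 (shut) to 100 (fully open). In form: [{"turn": [rx, ry, rz], "offset": [dx, dy, dz], "fingers": fingers}, ...]. A call has 1 to 10 rows; each row shifts and turns the commanded pose from where the row before left it; what a row does not reach is not made up. A row lasts 1/8 s, in which the tool goes at most 62.5 mm and 10.7 degrees, less where a joint would pass 70% of its speed; a pose out of reach is approached as far as the arm can. A call with a number of a shift or a turn outside -1 to 1 is refused whole. A call with a gripper value outside its range is refused whole. The fingers move at their own pace and stop on an object; FORCE is the grip in N (left out, the last holds). Time passes only in rows, so rows that do not move let the fingers close. It gives the time, the measured TCP pose, the force, the opening and the grip force at its end, in the units of the state.
- read_state(): the state, without advancing time (a new reading comes with each control period).
- snapshot(name): name is "side" or "top"; returns the picture (400x640x3 uint8, red, green, blue); there is no depth.
- camera_params(name): a dict with "intrinsics" (3x3 intrinsics, pixels), "R" (3x3) and "t" (3): a world point X has camera coordinates R X + t. Camera axes: x right, y down, z forward; pixel columns grow to the right and rows downward; lengths in m; the calibration is good to about 2 mm. A picture is of the moment at which its call begins. camera_params takes no time and is no camera call.
- finish_job(): hands the job in; it is judged then, once.
Trained networks look in the newest picture that a camera, given by its name, has taken for a name from the list of things; names that differ only in an ending like _2 or _b are one class to them, and where a whole thing is asked for, a point or a joint stands for the part that bears it (a point fixed in the world has none). Each returns a list of dicts, best first, with "score" (0 to 1); they miss things now and then, are a little off and sometimes report something else, mostly with a low value. They report only what shows in the picture. A call takes as long as a camera call. They do not tell look-alikes from the thing itself.
- boxes_of(target, camera): "bbox" ([left, top, right, bottom] in pixels, round what is visible of it).
- trace(target, camera): "pixels" (400x640 bool, what is visible of it) and "bbox" ([left, top, right, bottom] in pixels, round what is visible of it).
- pinpoint(target, camera): "pixel" ([row, column] in pixels: a listed point, or the origin of a listed thing).
The state is a dict: "t": time; "joint_positions": joint angles; "qd": joint speeds; "joint_torque": joint torques, N m; "tcp_pos": TCP position; "tcp_rot": TCP orientation; "contact_force": force on the tool from outside, world axes, zero at the start; "moment": the same for the moment, N m; "finger_gap": opening from 0.0 (shut) to 1.0 (fully open); "grip_force": force on a finger pad.
Only numpy, scipy, OpenCV 4.12 (cv2) and the standard library are available. Lean on these libraries where they do the work, as an engineer would, in place of code of your own. Each camera call takes 0.05 s, during which the arm holds its last target. There are 200 camera calls.

## Task

Put the tweezers in the narrow empty pocket of the open grooming case and the massage roller in its wide pocket, lying lengthwise. Then swing the lid over and press its free edge down until the catch clicks, so that the case stays shut by itself. Leave the other things on the nightstand where they are.

Things in the scene. Friction and masses are not known exactly. Their poses are not given: they have to be found in the camera images.
- case: Low teal grooming case, fixed to the table; 150 mm along its x, 160 mm along its y, z up; origin at the centre of its underside. Lid hinge along the top of its -y wall, spring catch at the middle of its +y wall. Three open pockets run side by side along its y; the one at x +37 to +71 mm already holds a pink nail file. All walls and dividers are 4 mm thick and 22 mm high, pocket floors 4 mm high.
- wide_pocket (a point): Centre of the floor of the wide pocket (66 mm by 152 mm, 18 mm deep), for the massage roller; axes as the case's
- narrow_pocket (a point): Centre of the floor of the narrow empty pocket (34 mm by 152 mm, 18 mm deep), for the tweezers; axes as the case's
- lid_hinge (a point): Middle of the lid's hinge axis, 80 mm from the case's centre to its -y, 22 mm above the table; the axis runs along the case's x; axes as the case's
- lid (a joint): Angle of the mint lid, rad: 0 shut, 1.8 to 2.0 at the start (open, leaning a little outwards; it stays there). A light hinge spring (about 1 N at the free edge) lifts it again to about 0.9 unless caught. Below about 0.09 rad its nose meets the spring catch; about 8 to 12 N at the middle of the free edge pushes it past. Caught, it stays at 0.00 to 0.02 rad. It turns about the case's x.
- lid_edge (a point): Middle of the lid's free edge on its outer face (turns with the lid). The lid is a shell, 150 mm along the hinge, 160 mm from hinge to this edge, 16 mm thick with 12 mm skirts and a round mirror inside and a pink press mark outside. Its outer face is 16 mm outside the hinge axis (top 38 mm above the table when shut). x along the hinge, y from hinge to edge, z out of the outer face.
- catch (a point): Spring catch, a pink roller in a dark housing outside the middle of the case's +y wall: 88 mm from the case's centre along its y, 21 mm above the table; housing to 106 mm and 25 mm high
- tweezers_mid (a point): Centre of the stainless steel tweezers lying on the table, rigid, 116 mm long along their x (points towards +x), 11 mm wide, 10 mm high; this point is 5 mm above the table. About 30 g.
- roller_mid (a point): Grip point of the face massage roller lying on the table, 128 mm long along its x (from -64 to +64 mm of this point). Pink handle 17 mm wide and 18 mm high, from x = -64 to +20 mm; white fork 49 mm wide and green roller head of 26 mm diameter from +18 to +64 mm. This point is 9 mm above the table, in the handle. About 70 g.
- cup: Bystander: clear acrylic cup with white push dispenser top, 74 mm diameter, 103 mm high; origin under its centre
- compact: Bystander: closed round copper-coloured mirror compact, 90 mm diameter, 16 mm high; origin under its centre
- saucer: Bystander: yellow ceramic saucer, 120 mm diameter, 18 mm high; origin under its centre
- cream: Bystander: hand cream jar, 60 mm diameter, 70 mm high; origin under its centre
- clock: Bystander: white alarm clock, 45 x 100 x 70 mm high; origin under its centre
- candle: Bystander: candle in an amber glass, 72 mm diameter, 80 mm high; origin under its centre
- brush: Bystander: wooden hairbrush, 200 mm long along its x, 55 mm wide, 25 mm high; origin on its underside near the middle
There are look-alikes about, which are no part of the job. There is more than one size of the part that bears roller_mid; the job needs the larger. Of the things that look like the part that bears tweezers_mid, take the one that is nearest to the robot's base at the start.

How it is judged (in metres and radians):
On the way, in this order (a step that is already met when the one before it is completed fails the run):
1. tweezers lie in the narrow pocket and the roller in the wide pocket while the lid is still open (x of tweezers_mid in the frame of case between -0.001 and 0.033 m and y of tweezers_mid in the frame of case between -0.04 and 0.04 m and z of each of tweezers_mid, roller_mid in the frame of case below 0.024 m and x of roller_mid in the frame of case between -0.071 and -0.005 m and y of roller_mid in the frame of case between -0.04 and 0.04 m and value of joint lid above 0.8 rad), for 0.2 s.
2. the lid is pressed shut past its catch (value of joint lid below 0.03 rad), for 0.2 s.
At the end, for the whole second after the job is handed in: The lid stays caught by itself (below 0.03 rad); the tweezers lie in the narrow pocket (centre within 17 mm of its middle line) and the roller in the wide one (33 mm), both within 40 mm of the middle lengthwise and below 24 mm; every bystander is within 40 mm of its start (value of joint lid below 0.03 rad and x of tweezers_mid in the frame of case between -0.001 and 0.033 m and y of tweezers_mid in the frame of case between -0.04 and 0.04 m and z of each of tweezers_mid, roller_mid in the frame of case below 0.024 m and x of roller_mid in the frame of case between -0.071 and -0.005 m and y of roller_mid in the frame of case between -0.04 and 0.04 m and distance of each of cup, compact, saucer, cream, clock, candle, brush from where it was at the start of the episode below 0.04 m); the robot touches nothing.
It fails at once if a bystander is pushed more than 40 mm from its place (not (distance of cup from where it was at the start of the episode below 0.04 m) or not (distance of compact from where it was at the start of the episode below 0.04 m) or not (distance of saucer from where it was at the start of the episode below 0.04 m) or not (distance of cream from where it was at the start of the episode below 0.04 m) or not (distance of clock from where it was at the start of the episode below 0.04 m) or not (distance of candle from where it was at the start of the episode below 0.04 m) or not (distance of brush from where it was at the start of the episode below 0.04 m)).
It fails at once if the cup, cream jar, clock or candle is tipped over (angle between any of cup, cream, clock, candle's own z axis and vertical above 0.5 rad).
It also fails if it takes over 67 s, if anything falls off the work surface, if the arm or the gripper's body presses on something with over 40 N, if the wrist force passes 120 N, or if a joint passes its speed limit or range.

## Working session

There is one attempt and no reset: what is moved stays moved. The work goes in short steps, Python scripts to look and compute and a shell command to move; the robot and the scene stay as the last step left them, time stands still between calls to the robot, and variables do not carry over. Pictures are saved under pics/ and viewed, at most 10 in all, crops included, and the job is handed in when it is done.

```bash
ls; mkdir -p pics
cat > h.py <<'E'
import numpy as np, cv2
from rig import *
def ray(cam,px,z):
    "px=(row,col) -> world point at height z"
    c=camera_params(cam);K=np.array(c['intrinsics']);R=np.array(c['R']);t=np.array(c['t'])
    d=R.T@np.linalg.inv(K)@np.array([px[1],px[0],1.]);o=-R.T@t
    return o+d*(z-o[2])/d[2]
def proj(cam,X):
    c=camera_params(cam);K=np.array(c['intrinsics']);p=K@(np.array(c['R'])@np.array(X)+np.array(c['t']))
    return (p[:2]/p[2])[::-1]
E
python3 - <<'E'
from h import *
for n in ('top','side'):
    cv2.imwrite(f'pics/{n}0.png',cv2.cvtColor(snapshot(n),cv2.COLOR_RGB2BGR))
    c=camera_params(n);print(n,(-np.array(c['R']).T@np.array(c['t'])).round(3))
Z=dict(case=0,wide_pocket=.004,narrow_pocket=.004,lid_hinge=.022,catch=.021,tweezers_mid=.005,roller_mid=.009,cup=0,compact=0,saucer=0,cream=0,clock=0,candle=0,brush=0)
for k,z in Z.items():
    for n in('top','side'):
        print(k,n,[(round(d['score'],2),[int(v) for v in d['pixel']],ray(n,d['pixel'],z)[:2].round(3).tolist()) for d in pinpoint(k,n)])
print(grasp_offset,read_state())
E
```

```text
pics
top [ 0.322 -0.013  1.195]
side [ 0.018 -0.873  0.807]
case top [(0.62, [214, 363], [0.525, -0.104])]
case side [(0.63, [223, 336], [0.525, -0.116])]
wide_pocket top [(0.67, [283, 437], [0.334, -0.307]), (0.63, [224, 364], [0.496, -0.105])]
wide_pocket side [(0.62, [173, 365], [0.772, 0.061]), (0.57, [225, 325], [0.486, -0.107])]
narrow_pocket top [(0.62, [208, 364], [0.543, -0.106])]
narrow_pocket side [(0.67, [221, 339], [0.534, -0.117]), (0.58, [165, 299], [0.589, 0.251])]
lid_hinge top [(0.91, [213, 395], [0.525, -0.193])]
lid_hinge side [(0.69, [233, 349], [0.518, -0.199])]
catch top [(0.78, [212, 332], [0.528, -0.015])]
catch side [(0.67, [201, 323], [0.533, -0.018])]
tweezers_mid top [(0.61, [172, 174], [0.646, 0.446]), (0.54, [189, 243], [0.596, 0.243]), (0.51, [143, 238], [0.736, 0.264])]
tweezers_mid side [(0.51, [164, 301], [0.596, 0.25]), (0.4, [152, 327], [0.73, 0.271]), (0.22, [173, 363], [0.769, 0.066])]
roller_mid top [(0.73, [240, 280], [0.449, 0.131]), (0.57, [282, 317], [0.332, 0.026])]
roller_mid side [(0.7, [189, 275], [0.434, 0.149]), (0.5, [221, 267], [0.3
[... 1081 characters left out ...]
14429977]), 'qd': array([ 0.12562821,  0.00036022,  0.07012732,  0.0709437 , -0.0380127 ,
       -0.05028618,  0.05684326]), 'joint_torque': array([ 2.99861931e-04, -5.63257241e+01,  1.22561395e+00, -1.93778533e+01,
        1.08859810e-02,  1.63754219e-03,  2.76335093e-06]), 'tcp_pos': array([0.25121029, 0.59949472, 0.23130699]), 'tcp_rot': array([[-9.22301444e-01,  3.86471276e-01, -4.51425526e-06],
       [ 3.86471276e-01,  9.22301443e-01, -2.97199777e-05],
       [-7.32241357e-06, -2.91554083e-05, -1.00000000e+00]]), 'contact_force': array([ 0.29945098, -0.24872779, -0.65389332]), 'moment': array([-0.01667573,  0.00354186,  0.00965593]), 'grip_force': 0.0, 'finger_gap': 0.9979848540191203}
```

View pics/top0.png

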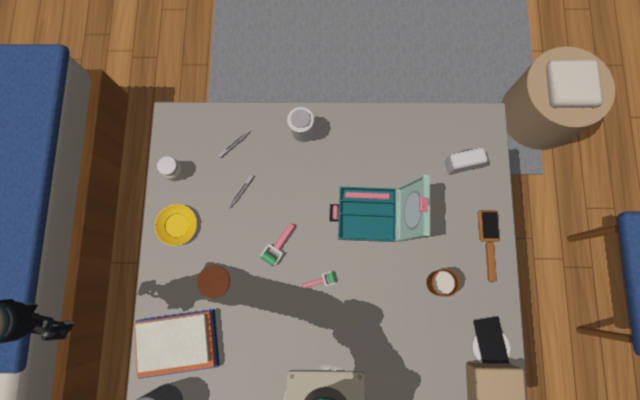

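View pics/side0.png

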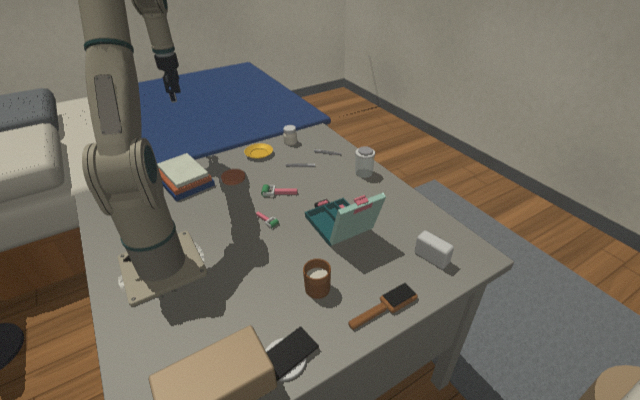

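The top view has world x up and y left. The tweezers candidates are A (col 242, row 190) and B (col 235, row 144). A, at about (0.596, 0.243), is 0.64 m from the base and B is 0.78 m, so A is the one. The roller candidates are (278, 244) and (320, 281). The first looks larger, so I'll measure both and confirm with a crop.

Run:
```python
from h import *
im=snapshot('top')
def fit(mask,cam,z):
    ys,xs=np.nonzero(mask)
    P=np.array([ray(cam,(y,x),z)[:2] for y,x in zip(ys,xs)])
    (c,(w,h),a)=cv2.minAreaRect(P.astype(np.float32)*1000)
    m=P.mean(0);u=np.linalg.svd(P-m,full_matrices=False)[2][0]
    q=(P-m)@u
    return 'n',len(P),'rect c',np.round(c,1),'wh',round(w,1),round(h,1),'mean',(m*1000).round(1),'yaw',round(np.degrees(np.arctan2(u[1],u[0])),1),'ends',((m+u*q.min())*1000).round(0),((m+u*q.max())*1000).round(0)
for k,z in (('tweezers_mid',.008),('roller_mid',.012)):
  for n in('top','side'):
    if n=='side': snapshot('side')
    for d in trace(k,n)[:4]: print(k,n,round(d['score'],2),np.round(d['bbox']),*fit(d['pixels'],n,z))
# case: teal color mask rim
hsv=cv2.cvtColor(im,cv2.COLOR_RGB2HSV)
print('case px hsv',hsv[230,370],hsv[189,345])
m=((hsv[...,0]>80)&(hsv[...,0]<100)&(hsv[...,1]>120)).astype(np.uint8); m[:180]=0;m[250:]=0;m[:,:325]=0;m[:,440:]=0
n,l,s,_=cv2.connectedComponentsWithStats(m);i=1+s[1:,4].argmax()
print('case',s[i],*fit(l==i,'top',.022))
a=cv2.resize(im[120:290,215:440],None,fx=3.5,fy=3.5,interpolation=cv2.INTER_CUBIC)
cv2.imwrite('pics/crop1.png',cv2.cvtColor(a,cv2.COLOR_RGB2BGR))
```

```text
tweezers_mid top 0.7 [230. 175. 256. 202.] n 106 rect c [595.  248.4] wh 12.6 101.5 mean [604.9 240.9] yaw 147.4 ends [637. 220.] [552. 275.]
tweezers_mid top 0.5 [220. 132. 250. 156.] n 149 rect c [734.8 276.7] wh 13.8 110.9 mean [733.1 277.9] yaw 132.5 ends [772. 236.] [697. 317.]Traceback (most recent call last):
  File "<stdin>", line 13, in <module>
  File "<stdin>", line 5, in fit
  File "h.py", line 5, in ray
    c=camera_params(cam);K=np.array(c['intrinsics']);R=np.array(c['R']);t=np.array(c['t'])
ValueError: time passes only in moves, steps and waits
```

```bash
sed -i 's/^def ray/import functools\ncamera_params=functools.lru_cache(None)(camera_params)\ndef ray/' h.py
cat > fit.py <<'E'
from h import *
def fit(mask,cam,z):
    ys,xs=np.nonzero(mask)
    P=np.array([ray(cam,(y,x),z)[:2] for y,x in zip(ys,xs)])
    (c,(w,h),a)=cv2.minAreaRect(P.astype(np.float32)*1000)
    m=P.mean(0);u=np.linalg.svd(P-m,full_matrices=False)[2][0]
    q=(P-m)@u
    return 'n',len(P),'rect c',np.round(c,1),'wh',round(w,1),round(h,1),round(a,1),'mean',(m*1000).round(1),'yaw',round(np.degrees(np.arctan2(u[1],u[0])),1),'ends',((m+u*q.min())*1000).round(0),((m+u*q.max())*1000).round(0)
E
python3 - <<'E'
from fit import *
im=snapshot('top')
snapshot('side')
for k,z in (('tweezers_mid',.008),('roller_mid',.012)):
  for n in('top','side'):
    for d in trace(k,n)[:3]: print(k,n,round(d['score'],2),np.round(d['bbox']),*fit(d['pixels'],n,z))
hsv=cv2.cvtColor(im,cv2.COLOR_RGB2HSV)
m=((hsv[...,0]>80)&(hsv[...,0]<100)&(hsv[...,1]>120)).astype(np.uint8); m[:180]=0;m[250:]=0;m[:,:325]=0;m[:,440:]=0
n,l,s,_=cv2.connectedComponentsWithStats(m);i=1+s[1:,4].argmax()
print('case',s[i],*fit(l==i,'top',.022))
a=cv2.resize(im[120:290,215:440],None,fx=3.5,fy=3.5,interpolation=cv2.INTER_CUBIC)
cv2.imwrite('pics/crop1.png',cv2.cvtColor(a,cv2.COLOR_RGB2BGR))
E
```

```text
tweezers_mid top 0.59 [221. 130. 249. 157.] n 179 rect c [732.8 276.3] wh 17.5 112.8 41.8 mean [731.5 279. ] yaw 133.3 ends [772. 236.] [695. 318.]
tweezers_mid top 0.45 [230. 175. 255. 204.] n 139 rect c [591.5 250.4] wh 11.7 109.5 56.3 mean [594.6 248.1] yaw 146.8 ends [637. 220.] [546. 280.]
roller_mid top 0.97 [262. 222. 294. 264.] n 404 rect c [443.6 139.8] wh 49.1 125.5 64.8 mean [432.1 141.6] yaw 145.5 ends [493.  99.] [389. 171.]
roller_mid top 0.55 [325. 176. 431. 241.] n 5315 rect c [ 530.6 -152.7] wh 179.5 302.0 8.6 mean [ 531.  -158.9] yaw 97.0 ends [ 548. -301.] [512.  -3.]
roller_mid top 0.51 [397. 176. 432. 240.] n 1922 rect c [ 544.6 -242.6] wh 94.0 192.5 88.7 mean [ 540.3 -243.6] yaw 170.9 ends [ 644. -260.] [ 445. -228.]
roller_mid side 0.75 [260. 185. 301. 198.] n 300 rect c [440.2 134.9] wh 72.7 131.8 57.6 mean [429.7 139.6] yaw -35.7 ends [385. 172.] [493.  94.]
roller_mid side 0.54 [257. 216. 276. 227.] n 160 rect c [341.4  17.1] wh 40.8 92.9 6.4 mean [338.4   8. ] yaw -73.6 ends [323.  62.] [349. -27.]
case [ 339  188   56   53 2445] n 2445 rect c [ 524.9 -110.7] wh 154.6 145.9 88.8 mean [ 516.2 -111.8] yaw -88.9 ends [515. -33.] [ 518. -191.]
```

View pics/crop1.png

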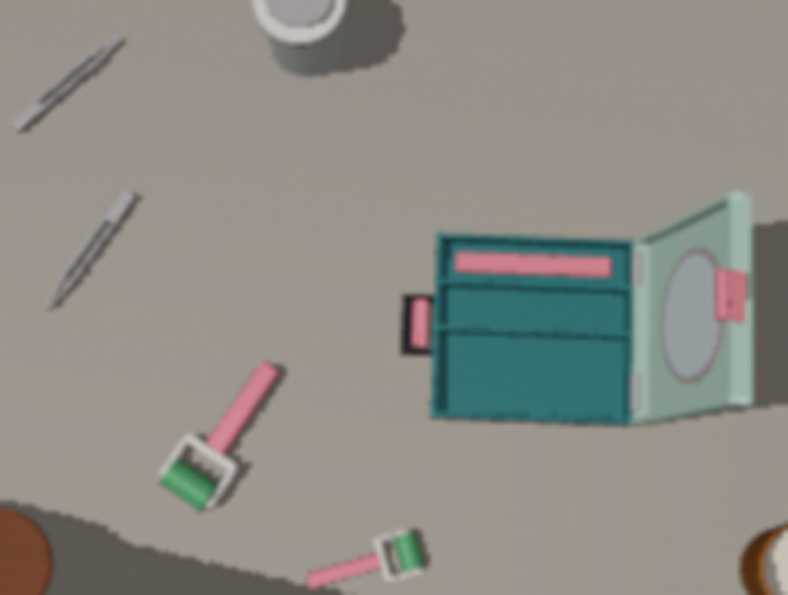

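The crop confirms both targets. The large roller is at crop (215, 440), about 125 mm long, against about 93 mm for the small one at (370, 560). Tweezers A, the nearer pair, are at crop (93, 250) with their points lower left. Next I'll refine the poses.

Run:
```python
from fit import *
from scipy.optimize import least_squares
cp=lambda u,v:((v+.5)/3.5-.5+120,(u+.5)/3.5-.5+215)
print('tw ends',ray('top',cp(50,308),.005),ray('top',cp(137,193),.005))
im=snapshot('top');hsv=cv2.cvtColor(im,cv2.COLOR_RGB2HSV)
m=((hsv[...,0]>165)|(hsv[...,0]<6))&(hsv[...,1]>70);m2=np.zeros_like(m);m2[218:256,268:300]=m[218:256,268:300]
print('handle',*fit(m2,'top',.017))
obs=[((75,80,.022),cp(437,233)),((75,-80,.022),cp(634,240)),((-75,-80,.0),cp(630,423)),((-75,80,0),cp(432,417)),
 ((0,88,23),cp(421,323)),((35,80,22),cp(445,287)),((35,-78,22),cp(630,292)),((-3,78,22),cp(445,329)),((-3,-78,22),cp(630,337)),((0,106,25),cp(402,325))]
obs=[(np.array(a)*np.array([1e-3,1e-3,1e-3 if a[2]>1 else 1]),b) for a,b in obs]
def W(p,a):
    c,s=np.cos(p[2]),np.sin(p[2]);return [p[0]+c*a[0]-s*a[1],p[1]+s*a[0]+c*a[1],a[2]]
f=lambda p:np.concatenate([proj('top',W(p,a))-b for a,b in obs])
r=least_squares(f,[.525,-.11,-.02],loss='soft_l1')
print('case',r.x[:2].round(4),'yaw',np.degrees(r.x[2]).round(2));print(r.fun.reshape(-1,2).round(1).tolist())
for n,a in(('narrow',(.016,0,.004)),('wide',(-.038,0,.004)),('hinge',(0,-.08,.022)),('catch',(0,.088,.021)),('lidedge shut',(0,.08,.038))):print(n,np.round(W(r.x,a),4))
# lid angle from the free edge: outer edge corners in crop (750,193..404)
for th in(1.8,1.9,2.0):
  print(th,[((proj('top',W(r.x,(x,-.08+.16*np.cos(th)-o*np.sin(th),.022+.16*np.sin(th)+o*np.cos(th))))-[120,215])*3.5)[::-1].round(0).tolist() for x in(-.075,.075) for o in(0,.016)])
```

```text
tw ends [0.54177541 0.28148017 0.005     ] [0.63956871 0.21404161 0.005     ]
handle n 181 rect c [460.2 118.3] wh 18.7 78.8 56.2 mean [459.7 118.9] yaw 146.6 ends [493.  97.] [427. 140.]
case [ 0.5248 -0.1134] yaw -1.51
[[0.3, 0.1], [0.1, 0.2], [1.4, -0.0], [1.2, -0.2], [0.4, 1.0], [-1.3, -2.6], [-0.9, 0.6], [-0.1, -2.3], [-0.5, 0.6], [-0.5, 0.0]]
narrow [ 0.5408 -0.1138  0.004 ]
wide [ 0.4868 -0.1124  0.004 ]
hinge [ 0.5227 -0.1933  0.022 ]
catch [ 0.5272 -0.0254  0.021 ]
lidedge shut [ 0.5269 -0.0334  0.038 ]
1.8 [[720.0, 402.0], [742.0, 403.0], [718.0, 190.0], [739.0, 192.0]]
1.9 [[741.0, 403.0], [761.0, 405.0], [739.0, 193.0], [759.0, 195.0]]
2.0 [[761.0, 405.0], [780.0, 407.0], [758.0, 196.0], [776.0, 199.0]]
```

```bash
python3 -m jog '[{"turn":[0,0,-0.014],"offset":[0.75,-0.78,-0.28],"fingers":50},{"turn":[0,0,-0.014],"offset":[0.75,-0.78,-0.28],"fingers":50},{"turn":[0,0,-0.014],"offset":[0.75,-0.78,-0.28],"fingers":50},{"turn":[0,0,-0.014],"offset":[0.75,-0.78,-0.28],"fingers":50},{"turn":[0,0,-0.014],"offset":[0.75,-0.78,-0.28],"fingers":50},{"turn":[0,0,-0.014],"offset":[0.75,-0.78,-0.28],"fingers":50},{"turn":[0,0,-0.014],"offset":[0.75,-0.78,-0.28],"fingers":50},{"turn":[0,0,-0.014],"offset":[0.75,-0.78,-0.28],"fingers":50},{"turn":[0,0,-0.014],"offset":[0.75,-0.78,-0.28],"fingers":50},{"turn":[0,0,0],"offset":[0,0,0],"fingers":50}]' 60
```

```text
t: 3.2
tcp_pos: [0.5921, 0.2416, 0.1042]
tcp_rot: [[-0.823, 0.568, 0.001], [0.568, 0.823, -0.004], [-0.003, -0.003, -1.0]]
contact_force: [-0.7, 0.1, 0.6]
finger_gap: 0.502
grip_force: 0.0
```

```bash
python3 -m jog '[{"turn":[0,0,0.005],"offset":[0,0.05,-0.6],"fingers":50},{"turn":[0,0,0],"offset":[0,0,-0.6],"fingers":50},{"turn":[0,0,0],"offset":[0,0,0],"fingers":50},{"turn":[0,0,0],"offset":[0,0,0],"fingers":50}]' 60
python3 - <<'E'
from h import *
for n in('top','side'): snapshot(n)
for n in('top','side'): print(n,[(round(d['score'],2),np.round(d['pixel']).tolist(),ray(n,d['pixel'],.005)[:2].round(4).tolist()) for d in pinpoint('tweezers_mid',n)])
s=read_state();print(s['t'],s['tcp_pos'].round(4))
E
```

```text
t: 3.7
tcp_pos: [0.5891, 0.2519, 0.0464]
tcp_rot: [[-0.833, 0.553, 0.001], [0.553, 0.833, 0.001], [-0.001, 0.001, -1.0]]
contact_force: [0.1, 0.4, 0.1]
finger_gap: 0.495
grip_force: 0.0
top [(0.54, [146.0, 237.0], [0.7286, 0.2676]), (0.52, [188.0, 240.0], [0.5989, 0.2512])]
side [(0.55, [156.0, 324.0], [0.7062, 0.2526]), (0.55, [219.0, 341.0], [0.5451, -0.1108]), (0.42, [164.0, 298.0], [0.5875, 0.2626])]
3.9 [0.5894 0.2515 0.0467]
```

```bash
python3 -m jog '[{"turn":[0,0,0],"offset":[0.02,-0.04,-0.44],"fingers":50},{"turn":[0,0,0],"offset":[0.02,-0.03,-0.43],"fingers":50},{"turn":[0,0,0],"offset":[0,0,0],"fingers":50},{"turn":[0,0,0],"offset":[0,0,0],"fingers":0},{"turn":[0,0,0],"offset":[0,0,0],"fingers":0},{"turn":[0,0,0],"offset":[0,0,0],"fingers":0},{"turn":[0,0,0],"offset":[0,0,0],"fingers":0},{"turn":[0,0,0],"offset":[0,0,0],"fingers":0}]' 60
```

```text
t: 4.9
tcp_pos: [0.5907, 0.2475, 0.0019]
tcp_rot: [[-0.833, 0.554, 0.0], [0.554, 0.833, 0.0], [-0.0, 0.0, -1.0]]
contact_force: [-0.7, -0.3, -1.0]
finger_gap: 0.109
grip_force: 60.4
```

```bash
python3 -m jog '[{"turn":[0,0,0],"offset":[0,0,0.9],"fingers":0},{"turn":[0,0,0],"offset":[0,0,0.9],"fingers":0},{"turn":[0,0,-0.08],"offset":[-0.12,-0.9,0],"fingers":0},{"turn":[0,0,-0.08],"offset":[-0.12,-0.9,0],"fingers":0},{"turn":[0,0,-0.08],"offset":[-0.12,-0.9,0],"fingers":0},{"turn":[0,0,-0.08],"offset":[-0.12,-0.9,0],"fingers":0},{"turn":[0,0,-0.08],"offset":[-0.12,-0.9,0],"fingers":0},{"turn":[0,0,-0.08],"offset":[-0.12,-0.9,0],"fingers":0},{"turn":[0,0,-0.08],"offset":[-0.12,-0.9,0],"fingers":0},{"turn":[0,0,-0.08],"offset":[-0.12,-0.9,0],"fingers":0}]' 60; python3 -m jog '[{"turn":[0,0,0],"offset":[0,0,0],"fingers":0},{"turn":[0,0,0],"offset":[0,0,0],"fingers":0}]'
```

```text
t: 6.15
tcp_pos: [0.5426, -0.1138, 0.092]
tcp_rot: [[0.025, 1.0, 0.001], [1.0, -0.025, 0.0], [0.0, 0.001, -1.0]]
contact_force: [0.4, -0.3, 0.1]
finger_gap: 0.11
grip_force: 60.5
t: 6.4
tcp_pos: [0.5428, -0.1117, 0.0918]
tcp_rot: [[0.02, 1.0, 0.0], [1.0, -0.02, 0.001], [0.001, 0.0, -1.0]]
contact_force: [-0.1, -0.2, -1.1]
finger_gap: 0.105
grip_force: 60.5
```

```bash
python3 -m jog '[{"turn":[0,0,0],"offset":[-0.04,-0.04,-0.6],"fingers":0},{"turn":[0,0,0],"offset":[0,0,-0.6],"fingers":0},{"turn":[0,0,0],"offset":[0,0,0],"fingers":0},{"turn":[0,0,0],"offset":[0,0,0],"fingers":0}]'
python3 - <<'E'
from h import *
a=snapshot('top')[170:260,310:450];b=snapshot('side')[160:260,265:405]
f=lambda i:cv2.resize(i,(560,int(i.shape[0]*4)),interpolation=cv2.INTER_CUBIC)
b=f(b)[:240] if 0 else f(b)
cv2.imwrite('pics/p2.png',cv2.cvtColor(np.vstack([f(a)[:300],b[60:360]]),cv2.COLOR_RGB2BGR))
E
```

```text
t: 6.9
tcp_pos: [0.5414, -0.1136, 0.0325]
tcp_rot: [[0.02, 1.0, 0.001], [1.0, -0.02, 0.0], [0.0, 0.001, -1.0]]
contact_force: [-0.1, -0.1, 0.1]
finger_gap: 0.107
grip_force: 60.5
```

View pics/p2.png

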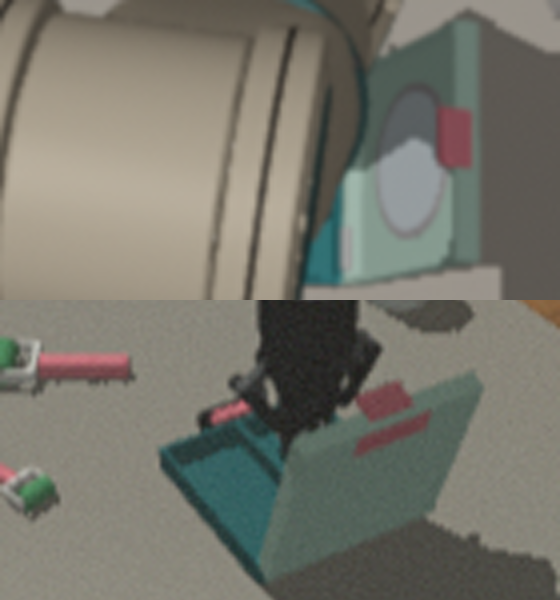

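The top view is blocked by the arm. In the side view (lower half) the fingers stand over the middle divider and narrow pocket near (290, 430), and the lid is open. I'll lower a little and release.

```bash
python3 -m jog '[{"turn":[0,0,0],"offset":[0,0,-0.14],"fingers":0},{"turn":[0,0,0],"offset":[0,0,0],"fingers":0},{"turn":[0,0,0],"offset":[0,0,0],"fingers":30},{"turn":[0,0,0],"offset":[0,0,0],"fingers":30},{"turn":[0,0,0],"offset":[0,0,0],"fingers":30},{"turn":[0,0,0],"offset":[0,0,0.8],"fingers":50},{"turn":[0,0,0],"offset":[0,0,0.8],"fingers":50}]'
```

```text
t: 7.88
tcp_pos: [0.5403, -0.1145, 0.1054]
tcp_rot: [[0.022, 1.0, -0.001], [1.0, -0.022, 0.0], [0.0, -0.001, -1.0]]
contact_force: [0.4, -0.4, 0.2]
finger_gap: 0.502
grip_force: 0.0
```

```bash
python3 -m jog '[{"turn":[0,0,0.08],"offset":[-0.25,0.62,0],"fingers":55},{"turn":[0,0,0.08],"offset":[-0.25,0.62,0],"fingers":55},{"turn":[0,0,0.08],"offset":[-0.25,0.62,0],"fingers":55},{"turn":[0,0,0.08],"offset":[-0.25,0.62,0],"fingers":55},{"turn":[0,0,0.08],"offset":[-0.25,0.62,0],"fingers":55},{"turn":[0,0,0.08],"offset":[-0.25,0.62,0],"fingers":55},{"turn":[0,0,0.08],"offset":[-0.25,0.62,0],"fingers":55},{"turn":[0,0,0.08],"offset":[-0.25,0.62,0],"fingers":55},{"turn":[0,0,0],"offset":[0,0,0],"fingers":55},{"turn":[0,0,0],"offset":[0,0,0],"fingers":55}]'
python3 - <<'E'
from h import *
a=snapshot('top')[170:260,310:450];b=snapshot('side')[160:260,245:385]
f=lambda i:cv2.resize(i,(560,int(i.shape[0]*4)),interpolation=cv2.INTER_CUBIC)
cv2.imwrite('pics/p3.png',cv2.cvtColor(np.vstack([f(a)[30:300],f(b)[60:360]]),cv2.COLOR_RGB2BGR))
s=read_state();print(s['t'],s['tcp_pos'].round(4))
E
```

```text
t: 9.12
tcp_pos: [0.441, 0.1329, 0.1049]
tcp_rot: [[-0.832, 0.555, 0.0], [0.555, 0.832, -0.0], [-0.001, -0.0, -1.0]]
contact_force: [-0.2, 0.3, 0.2]
finger_gap: 0.549
grip_force: 0.0
9.225 [0.4412 0.1323 0.1049]
```

View pics/p3.png

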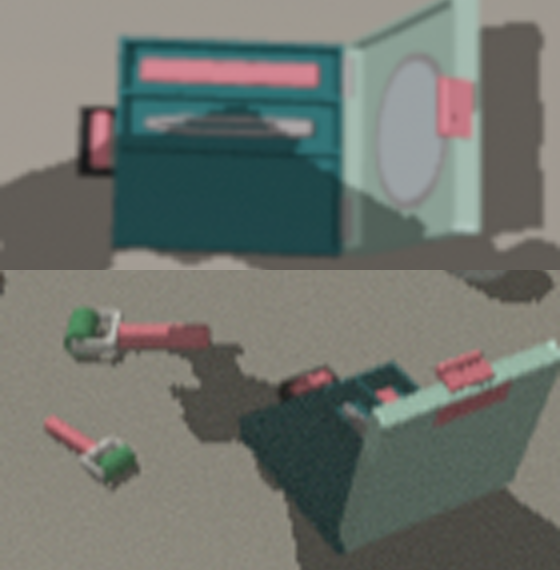

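The tweezers lie in the narrow pocket at crop (230, 127). Next I'll grasp the roller.

```bash
python3 -m jog '[{"turn":[0,0,0],"offset":[0,0,-0.67],"fingers":55},{"turn":[0,0,0],"offset":[0,0,-0.67],"fingers":55},{"turn":[0,0,0],"offset":[0,0,-0.67],"fingers":55},{"turn":[0,0,0],"offset":[0,0,0],"fingers":55},{"turn":[0,0,0],"offset":[0,0,0],"fingers":0},{"turn":[0,0,0],"offset":[0,0,0],"fingers":0},{"turn":[0,0,0],"offset":[0,0,0],"fingers":0},{"turn":[0,0,0],"offset":[0,0,0],"fingers":0},{"turn":[0,0,0],"offset":[0,0,0.5],"fingers":0},{"turn":[0,0,0],"offset":[0,0,0],"fingers":0}]' 80
python3 - <<'E'
from h import *
a=snapshot('top')[200:290,230:370];b=snapshot('side')[130:230,215:355]
f=lambda i:cv2.resize(i,(560,int(i.shape[0]*4)),interpolation=cv2.INTER_CUBIC)
cv2.imwrite('pics/p4.png',cv2.cvtColor(np.vstack([f(a)[30:300],f(b)[60:360]]),cv2.COLOR_RGB2BGR))
E
```

```text
t: 10.48
tcp_pos: [0.4377, 0.1291, 0.0505]
tcp_rot: [[-0.833, 0.553, -0.01], [0.553, 0.833, -0.013], [0.001, -0.017, -1.0]]
contact_force: [-0.6, 0.1, 0.0]
finger_gap: -0.001
grip_force: 0.0
```

View pics/p4.png

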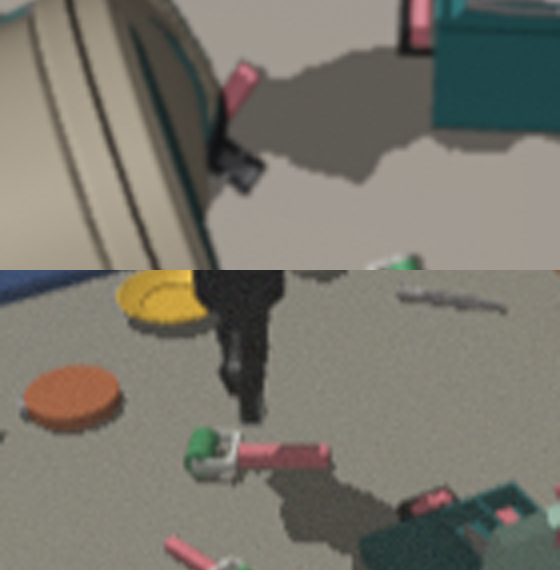

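```bash
python3 - <<'E'
from fit import *
s=read_state();print(s['t'],s['tcp_pos'].round(4),s['contact_force'].round(2),s['joint_positions'].round(1));print(proj('side',s['tcp_pos']))
im=snapshot('side');hsv=cv2.cvtColor(im,cv2.COLOR_RGB2HSV)
m=((hsv[...,0]>165)|(hsv[...,0]<6))&(hsv[...,1]>70);m2=np.zeros_like(m);m2[180:202,262:302]=m[180:202,262:302]
print('handle',*fit(m2,'side',.013))
E
python3 -m jog '[{"turn":[0,0,0],"offset":[0,0,0],"fingers":55},{"turn":[0,0,0],"offset":[0,0,0],"fingers":55},{"turn":[0,0,0],"offset":[0,0,0],"fingers":55}]'
```

```text
10.575 [0.4369 0.1288 0.0494] [ 0.01  0.02 -0.67] [-16.7  39.6  -5.3 124.6  13.2  17.3  23. ]
[182.52029013 277.85593647]
handle n 115 rect c [455.9 114.9] wh 31.1 80.5 52.8 mean [456.9 114.6] yaw -36.3 ends [424. 139.] [488.  91.]
t: 11.0
tcp_pos: [0.4365, 0.1287, 0.0491]
tcp_rot: [[-0.833, 0.553, -0.013], [0.553, 0.833, -0.015], [0.003, -0.019, -1.0]]
contact_force: [1.2, -0.8, 0.3]
finger_gap: 0.544
grip_force: 0.0
```

The arm stopped about 20 mm high near the wrist limit (j6 about 17°), and the fingers closed above the handle. The roller hasn't moved. I'll straighten the tool and descend slowly in small steps.

```bash
python3 -m jog '[{"turn":[0.01,-0.008,0],"offset":[0.09,0.06,0],"fingers":55},{"turn":[0,0,0],"offset":[0,0,-0.1],"fingers":55},{"turn":[0,0,0],"offset":[0,0,-0.1],"fingers":55},{"turn":[0,0,0],"offset":[0,0,-0.1],"fingers":55},{"turn":[0,0,0],"offset":[0,0,-0.1],"fingers":55},{"turn":[0,0,0],"offset":[0,0,-0.1],"fingers":55},{"turn":[0,0,0],"offset":[0,0,0],"fingers":55}]'; python3 -c "
from rig import *
print(read_state()['joint_positions'].round(2))"
```

```text
t: 11.88
tcp_pos: [0.4409, 0.1316, 0.0238]
tcp_rot: [[-0.833, 0.553, -0.001], [0.553, 0.833, 0.001], [0.002, 0.0, -1.0]]
contact_force: [-0.1, -0.7, 0.5]
finger_gap: 0.545
grip_force: 0.0
[-14.9   42.74  -7.55 125.03  22.08  13.47  14.46]
```

```bash
python3 -m jog '[{"turn":[0.037,0.055,0],"offset":[0.1,-0.07,0.1],"fingers":55},{"turn":[0.037,0.055,0],"offset":[0.15,-0.1,0],"fingers":55},{"turn":[0,0,0],"offset":[0,0,-0.1],"fingers":55},{"turn":[0,0,0],"offset":[0,0,-0.1],"fingers":55},{"turn":[0,0,0],"offset":[0,0,-0.1],"fingers":55},{"turn":[0,0,0],"offset":[0,0,-0.1],"fingers":55},{"turn":[0,0,0],"offset":[0,0,0],"fingers":55}]'; python3 -c "
from rig import *
print(read_state()['joint_positions'].round(2))"
```

```text
t: 12.75
tcp_pos: [0.453, 0.1237, 0.009]
tcp_rot: [[-0.816, 0.552, -0.173], [0.54, 0.834, 0.116], [0.208, 0.001, -0.978]]
contact_force: [-0.4, -0.1, -0.2]
finger_gap: 0.551
grip_force: 0.0
[  2.86  48.9  -23.16 115.75  18.52  27.25  25.25]
```

```bash
python3 -m jog '[{"turn":[0,0,0],"offset":[0,0,-0.06],"fingers":55},{"turn":[0,0,0],"offset":[0,0,0],"fingers":0},{"turn":[0,0,0],"offset":[0,0,0],"fingers":0},{"turn":[0,0,0],"offset":[0,0,0],"fingers":0},{"turn":[0,0,0],"offset":[0,0,0],"fingers":0},{"turn":[0,0,0],"offset":[0,0,0],"fingers":0}]' 100
```

```text
t: 13.5
tcp_pos: [0.4539, 0.1231, 0.0067]
tcp_rot: [[-0.815, 0.553, -0.171], [0.541, 0.833, 0.117], [0.207, 0.002, -0.978]]
contact_force: [-0.2, -0.7, 4.8]
finger_gap: 0.165
grip_force: 98.6
```

```bash
python3 -m jog '[{"turn":[0,0,0],"offset":[0,0,0.9],"fingers":0},{"turn":[0,0,0],"offset":[0,0,0.9],"fingers":0},{"turn":[0,0,-0.08],"offset":[0.08,-0.63,0],"fingers":0},{"turn":[0,0,-0.08],"offset":[0.08,-0.63,0],"fingers":0},{"turn":[0,0,-0.08],"offset":[0.08,-0.63,0],"fingers":0},{"turn":[0,0,-0.08],"offset":[0.08,-0.63,0],"fingers":0},{"turn":[0,0,-0.08],"offset":[0.08,-0.63,0],"fingers":0},{"turn":[0,0,-0.08],"offset":[0.08,-0.63,0],"fingers":0},{"turn":[0,0,-0.08],"offset":[0.08,-0.63,0],"fingers":0},{"turn":[0,0,-0.08],"offset":[0.08,-0.63,0],"fingers":0}]'; python3 -m jog '[{"turn":[0,0,0],"offset":[0,0,0],"fingers":0},{"turn":[0,0,0],"offset":[0,0,0],"fingers":0}]'
python3 - <<'E'
from h import *
print(read_state()['joint_positions'].round(2))
a=snapshot('top')[170:260,310:450];b=snapshot('side')[160:260,245:385]
f=lambda i:cv2.resize(i,(560,int(i.shape[0]*4)),interpolation=cv2.INTER_CUBIC)
cv2.imwrite('pics/p5.png',cv2.cvtColor(np.vstack([f(a)[30:300],f(b)[60:360]]),cv2.COLOR_RGB2BGR))
E
```

```text
t: 14.75
tcp_pos: [0.4856, -0.13, 0.0961]
tcp_rot: [[0.024, 1.0, 0.007], [0.978, -0.025, 0.207], [0.208, 0.002, -0.978]]
contact_force: [-0.1, 0.3, -1.2]
finger_gap: 0.163
grip_force: 98.1
t: 15.0
tcp_pos: [0.4855, -0.128, 0.0963]
tcp_rot: [[0.019, 1.0, 0.006], [0.978, -0.019, 0.208], [0.208, 0.002, -0.978]]
contact_force: [-0.3, 0.6, -1.6]
finger_gap: 0.167
grip_force: 98.1
[ 31.49  39.   -18.06 113.79  -0.65  31.84  16.41]
```

View pics/p5.png

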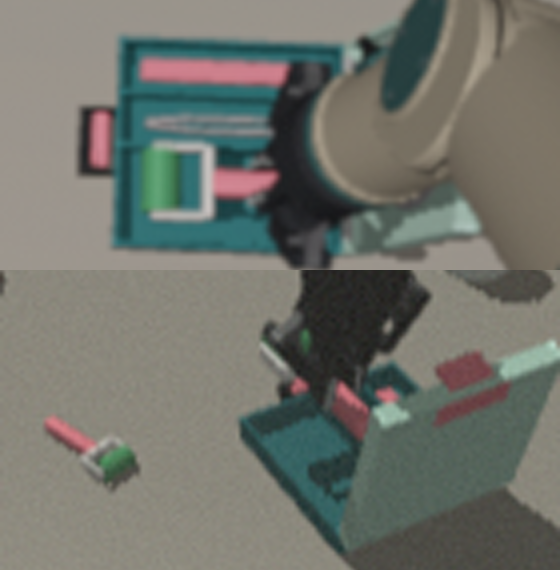

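Run:
```python
from h import *
g=lambda u,v:(170+(v+30)/4,310+u/4)
c=np.array([.5248,-.1134]);a=np.radians(-1.5);R=np.array([[np.cos(a),-np.sin(a)],[np.sin(a),np.cos(a)]])
for u,v in((140,180),(205,143),(205,220),(278,183)):
    p=ray('top',g(u,v),.108)[:2];print(u,v,(R.T@(p-c)*1000).round(1))
```

```text
140 180 [-40.8  64.3]
205 143 [-15.   22.8]
205 220 [-65.4  21.8]
278 183 [-39.7 -24.9]
```

The roller hangs level, with its head at case x about -40 mm and its end at y about 64 mm, which fits. I'll shift it +2 mm in x and lower it.

```bash
python3 -m jog '[{"turn":[0,0,0],"offset":[0.04,0,-0.3],"fingers":0},{"turn":[0,0,0],"offset":[0,0,-0.3],"fingers":0},{"turn":[0,0,0],"offset":[0,0,-0.3],"fingers":0},{"turn":[0,0,0],"offset":[0,0,-0.3],"fingers":0},{"turn":[0,0,0],"offset":[0,0,-0.2],"fingers":0},{"turn":[0,0,0],"offset":[0,0,-0.2],"fingers":0},{"turn":[0,0,0],"offset":[0,0,-0.05],"fingers":0},{"turn":[0,0,0],"offset":[0,0,0],"fingers":0}]'
```

```text
t: 16.1
tcp_pos: [0.4878, -0.1288, 0.0138]
tcp_rot: [[0.02, 1.0, 0.007], [0.978, -0.021, 0.207], [0.208, 0.002, -0.978]]
contact_force: [0.3, 0.5, -1.0]
finger_gap: 0.163
grip_force: 98.1
```

```bash
python3 -m jog '[{"turn":[0,0,0],"offset":[0,0,0],"fingers":29},{"turn":[0,0,0],"offset":[0,0,0],"fingers":29},{"turn":[0,0,0],"offset":[0,0,0],"fingers":29},{"turn":[0,0,0],"offset":[0,0,0.3],"fingers":29},{"turn":[0,0,0],"offset":[0,0,0.6],"fingers":29},{"turn":[0,0,0],"offset":[0,0,0.9],"fingers":0},{"turn":[0,0,0],"offset":[0,0,0.9],"fingers":0},{"turn":[0,0,0],"offset":[0,0,0.9],"fingers":0},{"turn":[0,0,0],"offset":[0,0,0.9],"fingers":0}]'
```

```text
t: 17.23
tcp_pos: [0.4874, -0.1286, 0.2414]
tcp_rot: [[0.019, 1.0, 0.007], [0.978, -0.021, 0.207], [0.207, 0.003, -0.978]]
contact_force: [0.6, -0.7, 0.1]
finger_gap: 0.001
grip_force: 0.0
```

```bash
python3 -m jog '[{"turn":[-0.067,0.002,0],"offset":[0.13,-0.72,0.1],"fingers":0},{"turn":[-0.066,0.002,0],"offset":[0.13,-0.72,0],"fingers":0},{"turn":[0,0,0],"offset":[0.13,-0.72,0],"fingers":0},{"turn":[0,0,0],"offset":[0.13,-0.72,0],"fingers":0},{"turn":[0,0,0],"offset":[0.13,-0.72,0],"fingers":0},{"turn":[0,0,0],"offset":[0,0,0],"fingers":0},{"turn":[0,0,0],"offset":[0,0,0],"fingers":0}]'
python3 - <<'E'
from h import *
s=read_state();print(s['tcp_pos'].round(4),s['joint_positions'].round(1))
a=snapshot('top')[170:260,310:450];b=snapshot('side')[140:260,265:405]
f=lambda i:cv2.resize(i,(560,int(i.shape[0]*4)),interpolation=cv2.INTER_CUBIC)
cv2.imwrite('pics/p6.png',cv2.cvtColor(np.vstack([f(a)[30:300],f(b)[0:320]]),cv2.COLOR_RGB2BGR))
E
```

```text
t: 18.1
tcp_pos: [0.52, -0.3078, 0.2444]
tcp_rot: [[0.02, 1.0, 0.0], [1.0, -0.02, 0.001], [0.001, 0.0, -1.0]]
contact_force: [-0.4, 1.0, -0.2]
finger_gap: 0.002
grip_force: 0.0
[ 0.52   -0.3078  0.2444] [ 36.1  31.8 -12.9  93.5   8.1  55.7  19.4]
```

View pics/p6.png

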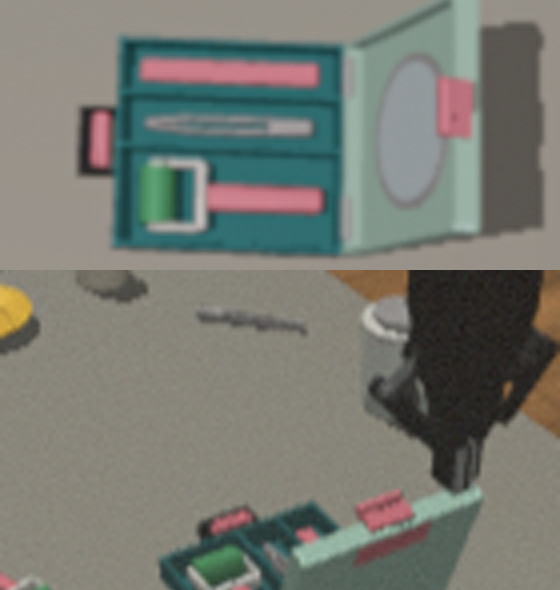

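All in place: tweezers at crop (230, 125), roller at (235, 195), and the tool above and behind the lid. Next I'll swing the lid over along its arc.

```bash
python3 -m jog '[{"turn":[0,0,0],"offset":[0,0,-0.9],"fingers":0},{"turn":[0,0,0],"offset":[0.02,0,-0.9],"fingers":0},{"turn":[0,0,0],"offset":[0,0.4,-0.1],"fingers":0},{"turn":[0,0,0],"offset":[0,0.4,0.1],"fingers":0},{"turn":[0,0,0],"offset":[0,0.4,0.2],"fingers":0},{"turn":[0,0,0],"offset":[0,0.4,0.1],"fingers":0},{"turn":[0,0,0],"offset":[0,0.2,0.1],"fingers":0},{"turn":[0,0,0],"offset":[0,0,0],"fingers":0}]'; python3 -c "
from rig import *
print(read_state()['joint_positions'].round(1))"
```

```text
t: 19.2
tcp_pos: [0.5218, -0.2179, 0.1748]
tcp_rot: [[0.019, 1.0, 0.002], [1.0, -0.019, -0.0], [-0.0, 0.002, -1.0]]
contact_force: [-0.5, -0.0, -0.2]
finger_gap: 0.0
grip_force: 0.0
[ 27.5  33.4 -11.7 104.    9.3  43.5   9.9]
```

```bash
cat > lid.py <<'E'
from h import *
def W(a):
    t=np.radians(-1.5);c,s=np.cos(t),np.sin(t);return [.5248+c*a[0]-s*a[1],-.1134+s*a[0]+c*a[1],a[2]]
def edge(th,o=.016): return W((0,-.08+.16*np.cos(th)-o*np.sin(th),.022+.16*np.sin(th)+o*np.cos(th)))
def lid():
    for n in('top','side'):
        snapshot(n)
        for d in pinpoint('lid_edge',n)[:2]:
            T=np.arange(-.1,2.1,.01);e=[np.linalg.norm(proj(n,edge(t))-d['pixel']) for t in T]
            print(n,round(d['score'],2),np.round(d['pixel']),'theta',T[np.argmin(e)].round(2),'err',round(min(e),1))
if __name__=='__main__': lid()
E
python3 lid.py
```

```text
top 0.73 [206. 412.] theta 1.56 err 2.5
side 0.93 [197. 351.] theta 1.56 err 5.3
side 0.65 [286. 317.] theta -0.1 err 82.3
```

```bash
python3 -m jog '[{"turn":[0,0,0],"offset":[0.01,0.36,-0.1],"fingers":0},{"turn":[0,0,0],"offset":[0.01,0.36,-0.08],"fingers":0},{"turn":[0,0,0],"offset":[0.01,0.37,-0.1],"fingers":0},{"turn":[0,0,0],"offset":[0.01,0.37,-0.1],"fingers":0},{"turn":[0,0,0],"offset":[0.01,0.32,-0.2],"fingers":0},{"turn":[0,0,0],"offset":[0.01,0.32,-0.2],"fingers":0},{"turn":[0,0,0],"offset":[0,0,0],"fingers":0}]'; python3 lid.py
```

```text
t: 20.27
tcp_pos: [0.5236, -0.1117, 0.1338]
tcp_rot: [[0.018, 1.0, -0.002], [1.0, -0.018, 0.001], [0.001, -0.002, -1.0]]
contact_force: [-0.5, -0.8, 0.5]
finger_gap: 0.002
grip_force: 0.0
top 0.8 [203. 364.] theta 0.81 err 1.8
top 0.38 [171. 174.] theta -0.07 err 169.7
side 0.89 [183. 331.] theta 0.7 err 0.2
```

```bash
python3 -m jog '[{"turn":[0,0,0],"offset":[0.02,0.26,-0.27],"fingers":0},{"turn":[0,0,0],"offset":[0.01,0.26,-0.27],"fingers":0},{"turn":[0,0,0],"offset":[0.01,0.18,-0.33],"fingers":0},{"turn":[0,0,0],"offset":[0.01,0.18,-0.33],"fingers":0},{"turn":[0,0,0],"offset":[0,0.12,-0.3],"fingers":0},{"turn":[0,0,0],"offset":[0,0,0],"fingers":0}]'; python3 lid.py
```

```text
t: 21.22
tcp_pos: [0.5256, -0.0625, 0.0583]
tcp_rot: [[0.019, 1.0, -0.003], [1.0, -0.019, 0.001], [0.001, -0.003, -1.0]]
contact_force: [0.1, 0.0, 0.5]
finger_gap: 0.001
grip_force: 0.2
side 0.76 [196. 323.] theta 0.13 err 1.0
```

```bash
python3 -m jog '[{"turn":[0,0,0],"offset":[0,0.15,-0.08],"fingers":0},{"turn":[0,0,0],"offset":[0,0,-0.12],"fingers":0},{"turn":[0,0,0],"offset":[0,0,-0.12],"fingers":0},{"turn":[0,0,0],"offset":[0,0,-0.08],"fingers":0},{"turn":[0,0,0],"offset":[0,0,0],"fingers":0}]'; python3 lid.py
```

```text
t: 22.05
tcp_pos: [0.5262, -0.0566, 0.0392]
tcp_rot: [[0.021, 1.0, -0.001], [1.0, -0.021, -0.0], [-0.0, -0.001, -1.0]]
contact_force: [-0.8, -0.6, 0.2]
finger_gap: 0.002
grip_force: 0.0
side 0.72 [202. 322.] theta -0.03 err 1.6
```

```bash
python3 -m jog '[{"turn":[0,0,0],"offset":[0,0,-0.04],"fingers":0},{"turn":[0,0,0],"offset":[0,0,0],"fingers":0},{"turn":[0,0,0],"offset":[0,0,0],"fingers":0}]'; python3 -m jog '[{"turn":[0,0,0],"offset":[0,0,-0.03],"fingers":0},{"turn":[0,0,0],"offset":[0,0,0],"fingers":0},{"turn":[0,0,0],"offset":[0,0,0],"fingers":0}]'
```

```text
t: 22.62
tcp_pos: [0.5269, -0.0564, 0.038]
tcp_rot: [[0.021, 1.0, 0.001], [1.0, -0.021, -0.0], [-0.0, 0.001, -1.0]]
contact_force: [-0.2, -0.2, 3.6]
finger_gap: 0.001
grip_force: 1.7
t: 23.0
tcp_pos: [0.527, -0.0564, 0.0378]
tcp_rot: [[0.021, 1.0, 0.001], [1.0, -0.021, -0.0], [-0.0, 0.001, -1.0]]
contact_force: [-2.8, -0.0, 16.2]
finger_gap: 0.001
grip_force: 8.0
```

Hard stop at z = 0.038 with 16 N, so the lid is fully shut. I'll back off and look.

```bash
python3 -m jog '[{"turn":[0,0,0],"offset":[0,0,0.3],"fingers":0},{"turn":[0,0,0],"offset":[0,0,0.8],"fingers":0},{"turn":[0,0,0],"offset":[0,0.5,0.9],"fingers":0},{"turn":[0,0,0],"offset":[-0.3,0.9,0.6],"fingers":0},{"turn":[0,0,0],"offset":[-0.3,0.9,0.4],"fingers":0},{"turn":[0,0,0],"offset":[-0.3,0.9,0],"fingers":0},{"turn":[0,0,0],"offset":[0,0.9,0],"fingers":0},{"turn":[0,0,0],"offset":[0,0.9,0],"fingers":0},{"turn":[0,0,0],"offset":[0,0,0],"fingers":0}]'; python3 lid.py
python3 - <<'E'
from h import *
a=snapshot('top')[100:300,140:510];b=snapshot('side')[120:330,240:480]
cv2.imwrite('pics/p7.png',cv2.cvtColor(np.vstack([cv2.resize(a,(555,300)),cv2.resize(b,(555,300))]),cv2.COLOR_RGB2BGR))
E
```

```text
t: 24.12
tcp_pos: [0.481, 0.1984, 0.1867]
tcp_rot: [[0.014, 1.0, 0.001], [1.0, -0.014, 0.003], [0.003, 0.001, -1.0]]
contact_force: [0.3, -0.6, -0.3]
finger_gap: 0.002
grip_force: 0.0
top 0.92 [212. 339.] theta -0.04 err 0.2
side 0.68 [202. 326.] theta -0.02 err 1.9
```

View pics/p7.png

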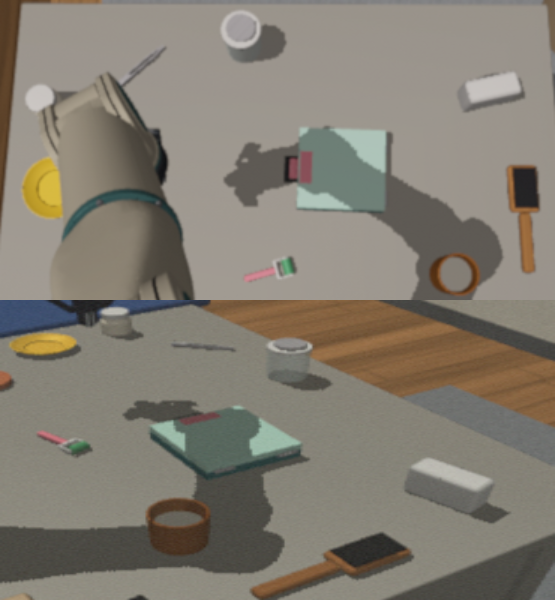

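The lid is flat and shut by itself (mint square at (340, 170) in the top half), and the bystanders are where they were. I'll hand it in.

```bash
python3 -c "
from rig import *
print(finish_job())"
```

```text
the job is handed in; nothing more can be done
None
```

The job is handed in: the tweezers are in the narrow pocket, the larger roller is in the wide pocket, and the lid stays shut on its catch by itself, with no bystander visibly moved (robot clock about 24 of 67 s; no verdict came back on hand-in).

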